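Release the transport locks of the bench vibrator

TASK

The low grey bench vibrator still has its two transport locks on: slide the two broad upright black lock grips, each along its own slot, fully home against the square steel stop block at the end of that slot. A plaster tooth model has been left standing in the way of one of them: first lift it off without shoving it with the grip or knocking it over, and set it down gently (no dropping), upright, on the middle of the glass slab; then finish the locks. Leave the small round selector knob between the locks at its setting, do not disturb the jar, metal ring and bottle nearby, and let go of everything at the end.

Things in the scene. Friction and masses are not known exactly. Their poses are not given: they have to be found in the camera images.
- vibrator: Low grey metal housing fixed to the bench, 190 (its x) x 250 (its y) mm, deck 30 mm high, turned any way round; origin centre of underside, z up. Two slots along its y: lock_a's at x = +58 mm, end stop at the +y end; lock_b's at x = -58 mm, end stop at the -y end. Each stop: fixed steel block 46 (x) x 14 (y) x 26 mm high on the deck, inner face at |y| = 108 mm.
- lock_a (a joint): Lock grip a along its slot: 0 = locked, 0.130 m = fully home against its end stop; grows towards the vibrator's +y. Starts at 0 to 0.03. About 3 N of friction plus slight drag, no spring: it stays where it is left.
- lock_a_top (a point): Middle of the top of lock grip a: an upright black bar, 50 (vibrator's x) x 14 (y, sliding direction) mm, from 2 to 30 mm above the deck, edges rounded. Push it on its broad face, from the side away from its end stop. Its centre is at y = -29 mm + joint value in the vibrator's frame.
- lock_a_stop (a point): Foot of the inner face of lock a's end stop block, on the deck, in the middle of the slot's width.
- lock_b (a joint): Position of lock grip b along its slot: 0 = fully locked, 0.130 m = fully home; grows towards the vibrator's -y. Starts between 0 and 0.07. Same friction as lock_a.
- lock_b_top (a point): Middle of the top of lock grip b, same bar as lock_a; its centre is at y = +29 mm - joint value in the vibrator's frame.
- lock_b_stop (a point): Foot of the inner face of lock b's end stop block, on the deck.
- selector_top (a point): Top of the round strength selector knob, 16 mm across and 10 mm high above the deck, on a slot along the vibrator's y at x = 0 (anywhere within 50 mm of the middle). It slides easily (1.5 N) and must stay where it is (within 6 mm).
- model: Cream plaster tooth model, 48 (x) x 60 (y) x 25 mm, 0.06 to 0.13 kg, loose; teeth on a base 17 mm high, D-shaped from above: flat back at x = -24, sides straightest (y = +-29) at x = -16 to 0, front rounded to x = +24; origin centre of underside, z up. Starts on the deck over lock_a's slot, between grip and end stop, centred near y = 58 mm, any yaw.
- slab: Pale glass slab fixed on the bench, 65 (its x) x 110 (its y) x 12 mm; origin at the centre of its underside, so its top is 12 mm above the bench.
- jar: Closed jar with a blue lid, 48 mm across, 62 mm high, loose, standing close beside one long side of the slab; origin at the centre of its underside. Bystander.
- ring: Dark grey metal casting ring (open cylinder), 52 mm across, 50 mm high, loose, standing close beside the other long side of the slab; origin at the centre of its underside. Bystander.
- bottle: White bottle with a yellow cap, 60 mm across, 110 mm high, loose, behind the work; origin at the centre of its underside. Bystander.
There are look-alikes about, which are no part of the job. What is shaped like the model but yellow is not meant.

How it is judged:
By the outcome, as a careful person would: the job done as asked, in the order asked, and still so for the second after the job is handed in, with the robot touching nothing.
It also fails if it takes over 58 s, if anything falls off the work surface, if the arm or the gripper's body presses on something with over 40 N, if the wrist force passes 120 N, or if a joint passes its speed limit or range.

ROBOT

A 7-joint arm with a two-finger parallel gripper is mounted at the origin on a cart in front of the work surface, level with it; the furniture and walls round the work are solid. World frame = base frame: x ahead of the robot, y to its left, z up, the work surface at z = 0. Lengths are in mm, angles in rad, forces in N, time in s.
With the tool pointing down it reaches from about 425 to 975 mm from the base axis. Payload 16.7 kg.
Tool frame: the origin (TCP) lies on the centre line of the jaws, within the pads' length; the fingertips stand 14 mm ahead of it and the grasp point (between the pads) lies 5 mm behind it (arm.tips_ahead is the distance from the TCP to the fingertips, in mm); z points along the fingers, y is the line along which they close (so a half turn about z gives the same grasp; the last joint's range is limited). The gripper opens to 85 mm and grips with 20 to 120 N. Pads are 22 mm wide; open, the fingers measure 114 mm over their backs; the gripper's body (76 mm by 85 mm) begins 54 mm behind the grasp point. The pads swing forward as they close: fully open they stand 13 mm farther back than shut.
Start: joints at [1.117, 0.426, 0.074, 1.606, -0.034, 1.111, -0.067], TCP at [202.537, -643.86, 245.302] pointing down, gripper open.
Joint ranges: [-2.85, 2.85], [-0.5, 2.14], [-1.23, 1.37], [0.21, 2.46], [-1.02, 4.16], [0.16, 2.05], [-2.73, 2.73]. Speed limits (rad/s): [1.89, 1.89, 2.39, 2.39, 3.01, 3.01, 3.01].

INTERFACE

Orientations are given as a unit quaternion [x, y, z, w].
In Python, from bench import arm gives the robot as it stands. Calls block until the motion is done:
- arm.goto(position, orientation): joint-space move of the TCP to a pose.
- arm.servo_line(position, rot=None, velocity=150, until_force=None): straight line of the TCP; rot=None keeps the orientation; velocity is the mean speed in mm/s. With until_force (N) it stops when the force on the tool has changed by that much, and returns True; else False.
- arm.set_joints(angles): joint-space move.
- arm.ungrasp() and arm.close(): open the fingers fully, or close them until they stop; the grip force is fixed at half the most.
- arm.wait(seconds).
- arm.ik(position, orientation): joint angles nearest the present ones, or None.
- arm.grab_frame(name): name is "side" or "top" or "wrist"; returns a dict with "color" (400x640x3 uint8, blue, green, red), "fx", "fy", "cx", "cy" (pixels), "extrinsics" (4x4, takes a point from world to camera coordinates); the wrist camera has in their place "tool_from_camera" (4x4, takes a point from camera to tool coordinates, whose origin is the TCP and whose axes are the flange's). Camera axes: x right, y down, z forward; pixel columns grow to the right and rows downward; lengths in mm; the calibration is good to about 2 mm. A picture is of the moment at which its call begins: read the wrist's pose just before it. There is no depth.
A pose or a line that the arm cannot do raises arm.MotionError and nothing moves.
- arm.close_job(): hands the job in; it is judged then, once.
Trained networks look in the newest picture that a camera, given by its name, has taken for a name from the list of things; names that differ only in an ending like _2 or _b are one class to them, and where a whole thing is asked for, a point or a joint stands for the part that bears it (a point fixed in the world has none). Each returns a list of dicts, best first, with "confidence" (0 to 1); they miss things now and then, are a little off and sometimes report something else, mostly with a low value. They report only what shows in the picture. A call takes as long as a camera call. They do not tell look-alikes from the thing itself.
- arm.regions_of(thing, camera): "region" (400x640 bool, what is visible of it) and "at" ([row, column] in pixels, amid what is visible of it).
- arm.tip_of(thing, camera): "at" ([row, column] in pixels: a listed point, or the origin of a listed thing).
Readings, each from a call of its own:
- arm.current_time(): time.
- arm.current_qpos(): joint angles.
- arm.current_joint_vel(): joint speeds.
- arm.current_effort(): joint torques, N m.
- arm.current_position(): TCP position.
- arm.current_tool_rot(): TCP orientation.
- arm.current_ft_force(): force on the tool from outside, world axes, zero at the start.
- arm.current_moment(): the same for the moment, N m.
- arm.current_opening(): finger opening in mm.
- arm.current_gripper_force(): force on a finger pad.
Only numpy, scipy, OpenCV 4.12 (cv2) and the standard library are available. Lean on these libraries where they do the work, as an engineer would, in place of code of your own. Each camera call takes 0.05 s, during which the arm holds its last target. There are 200 camera calls.

## Working session

There is one attempt and no reset: what is moved stays moved. The work goes in short steps, each a Python script; the robot and the scene stay as the last script left them, time stands still between calls to the robot, and variables do not carry over. Pictures are saved under pics/ and viewed, at most 10 in all, crops included, and the job is handed in when it is done.

```bash
ls; mkdir -p pics; cat > h.py <<'E'
import numpy as np, cv2
from bench import arm
def ray(f,rc):
    E=np.array(f["extrinsics"]);R=E[:3,:3];t=E[:3,3]
    d=R.T@np.array([(rc[1]-f["cx"])/f["fx"],(rc[0]-f["cy"])/f["fy"],1.]);return -R.T@t,d
def onz(f,rc,z):
    o,d=ray(f,rc);return o+d*(z-o[2])/d[2]
def proj(f,p):
    E=np.array(f["extrinsics"]);c=E[:3,:3]@np.asarray(p,float)+E[:3,3]
    return np.array([f["fy"]*c[1]/c[2]+f["cy"],f["fx"]*c[0]/c[2]+f["cx"]])
E
python3 - <<'E'
from h import *
np.set_printoptions(precision=1,suppress=True)
F={}
for c in("top","side"):
    F[c]=arm.grab_frame(c);cv2.imwrite(f"pics/{c}0.png",F[c]["color"])
    print(c,ray(F[c],(200,320))[0])
Z=dict(vibrator=0,lock_a_top=60,lock_b_top=60,lock_a_stop=30,lock_b_stop=30,selector_top=40,model=30,slab=0,jar=0,ring=0,bottle=0)
for n,z in Z.items():
    for c in F:
        for d in arm.tip_of(n,c)[:4]:
            print(n,c,round(d["confidence"],2),np.array(d["at"]),onz(F[c],d["at"],z)[:2])
print(arm.current_time())
E
```

```text
pics
top [435.2 -91.3 915.4]
side [ 991.2 -334.4 1122. ]
vibrator top 0.71 [209.  390.8] [ 481.7 -243.3]
vibrator side 0.59 [248.5 263.4] [ 486.8 -242.7]
lock_a_top top 0.71 [207.4 364.3] [ 483.7 -174. ]
lock_a_top top 0.6 [237.5 376.7] [ 415.5 -199.6]
lock_a_top top 0.42 [206.6 389.3] [ 484.1 -230.2]
lock_a_top side 0.62 [226.2 284.1] [ 484.3 -175.6]
lock_a_top side 0.33 [312.3 321.7] [ 722.6 -199.7]
lock_b_top side 0.57 [250.5 241.3] [ 492.  -297.3]
lock_a_stop top 0.65 [254.9 383.9] [ 374.4 -218.6]
lock_b_stop top 0.6 [152.5 397.6] [ 612.7 -259.1]
lock_b_stop side 0.66 [285.7 277.1] [ 605.  -258.5]
selector_top top 0.55 [208.1 392.6] [ 481.6 -240.9]
selector_top side 0.42 [240.6 260.1] [ 481.1 -243.8]
model top 0.84 [266.1 277.8] [354.   27.8]
model top 0.8 [221.2 308.2] [456.5 -45.2]
model top 0.72 [234.  204.6] [432.4 199.1]
model top 0.68 [304.6 394.7] [ 260.9 -239.2]
model side 0.94 [214.7 261.6] [ 411.  -207.5]
model side 0.85 [166.2 330.7] [368.2  25.4]
model side 0.84 [159.4 394.5] [436.2 191.6]
model side 0.77 [186.1 226.5] [ 284.8 -253. ]
slab top 0.83 [181.5 258.3] [557.1  76.2]
slab side 0.66 [213.1 382.5] [550.8  82.2]
jar top 0.7 [201.8 228.5] [509.2 149.8]
jar side 0.58 [196.2 386.6] [512.1 120.3]
ring top 0.61 [153.3 399.6] [ 616.6 -269.5]
ring top 0.48 [170.  286.2] [583.5   7.4]
ring side 0.9 [236.5 363. ] [584.2   0.4]
bottle top 0.59 [117.3 364. ] [ 708.3 -186.2]
bottle side 0.57 [312.5 323.2] [ 709.6 -189.1]
1.2
```

```bash
python3 - <<'E'
import cv2,numpy as np
a=cv2.imread("pics/top0.png");b=cv2.imread("pics/side0.png")
cv2.imwrite("pics/v1.png",cv2.resize(a[90:330,160:480],None,fx=2.5,fy=2.5,interpolation=cv2.INTER_CUBIC))
cv2.imwrite("pics/v2.png",cv2.resize(b[120:345,180:480],None,fx=2.66,fy=2.66,interpolation=cv2.INTER_CUBIC))
E
```

```text
(no output)
```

View pics/v1.png

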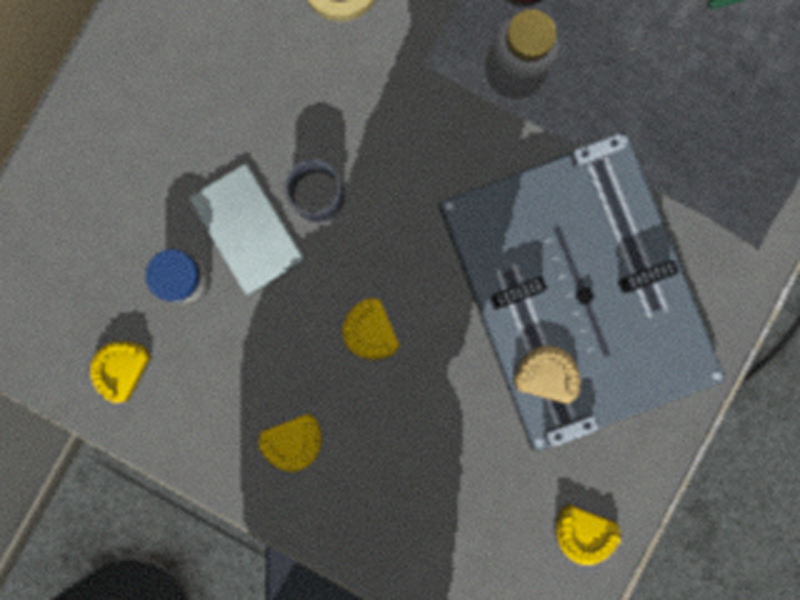

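View pics/v2.png

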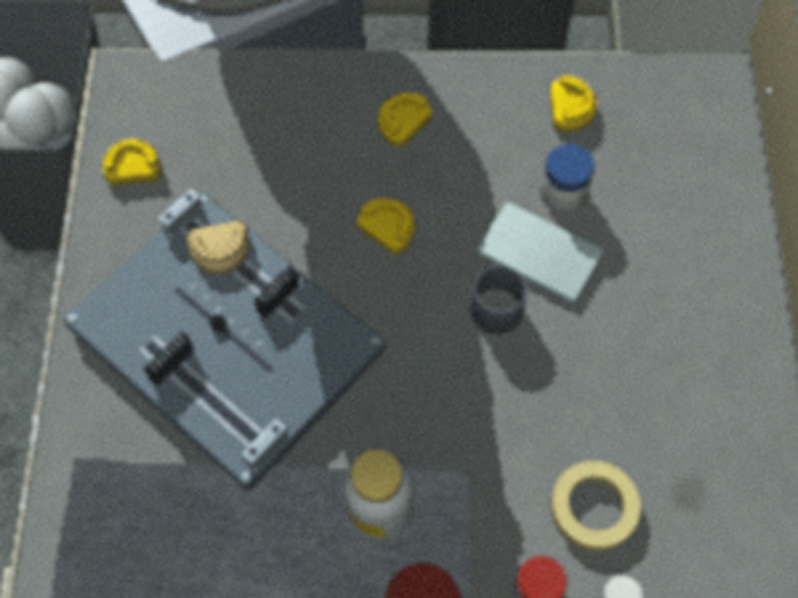

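Candidates for the model, as full-image top-camera (row, col) pixels:
- Cream one on the deck over lock_a's slot at (240, 379). This is the one I want.
- Yellow ones at (266, 278), (221, 308), (234, 205) and (305, 395). These are look-alikes.

Other pixels that matter: grips at (207, 367) and (200, 419), stops at (150, 400) and (262, 389), selector at (208, 393), slab centre at (182, 258).

Next I'll fit the vibrator and slab, move the wrist camera above the model, and take a close crop.

```bash
cat > fit.py <<'E'
from h import *
from scipy.optimize import least_squares
np.set_printoptions(precision=2,suppress=True)
F={c:arm.grab_frame(c) for c in("top","side")}
v=lambda pts:[(y/2.5+90,x/2.5+160) for x,y in pts]
s=lambda pts:[(y/2.66+120,x/2.66+180) for x,y in pts]
def R(t):return np.array([[np.cos(t),-np.sin(t)],[np.sin(t),np.cos(t)]])
def fit(obs,x0):
    def r(q):
        return np.concatenate([proj(F[c],[*(q[:2]+R(q[2])@np.array(l[:2])),l[2]])-np.array(rc) for c,l,rc in obs])
    return least_squares(r,x0,loss="soft_l1")
# vibrator: +y towards stop_a
hx,hy=95,125
L=[(hx,-hy,30),(-hx,-hy,30),(-hx,hy,30),(hx,hy,30)]
obs=[("top",l,p) for l,p in zip(L,v([(442,205),(627,136),(721,378),(536,449)]))]
obs+=[("side",l,p) for l,p in zip(L,s([(384,343),(248,485),(68,318),(195,192)]))]
th=np.arctan2(-218.6+259,374.4-612.7)
V=fit(obs,[482,-243,np.arctan2(-(374.4-490),-208+178)]);
print("vib",V.x,V.cost,V.fun)
Ls=[(-32.5,55,12),(32.5,55,12),(32.5,-55,12),(-32.5,-55,12)]
os_=[("top",l,p) for l,p in zip(Ls,v([(192,197),(247,166),(302,257),(248,294)]))]
os_+=[("side",l,p) for l,p in zip(Ls,s([(602,252),(577,302),(480,248),(508,203)]))]
best=min((fit(os_,[555,78,t]) for t in np.arange(0,6.3,.5)),key=lambda r:r.cost)
print("slab",best.x,best.cost,best.fun)
def inv(p):return R(V.x[2]).T@(np.array(p)[:2]-V.x[:2])
for n,c,p,z in[("a","top",(519,292),60),("a","side",(277,288),60),("b","top",(650,276),60),("b","side",(170,355),60)]:
    rc=(v if c=="top" else s)([p])[0];print(n,c,inv(onz(F[c],rc,z)))
for c in F:
    for d in arm.regions_of("model",c):
        w=onz(F[c],d["at"],50);print("model",c,d["confidence"],w[:2],inv(w))
print(arm.tips_ahead)
E
cat > /dev/null; python3 fit.py
```

```text
vib [ 487.68 -241.57    1.91] 12.178293000758853 [-1.3  -2.11 -2.6  -0.7   0.32  2.29  1.38 -0.7  -1.21 -0.2   0.75 -1.68
  0.51 -3.95 -0.58  1.22]
slab [557.67  74.92  -7.34] 7.773595292187134 [-0.68 -1.83 -2.   -0.73  0.38  0.21 -0.55 -1.48 -0.34 -0.2  -0.17 -2.05
  0.74 -2.47 -0.48 -1.25]
a top [ 57.54 -17.49]
a side [ 59.11 -22.97]
b top [-57.34  11.17]
b side [-55.16   4.08]
model top 0.7 [ 258.96 -232.03] [ 85.47 212.36]
model top 0.65 [454.3  -41.41] [199.79 -35.48]
model top 0.63 [425.92 186.97] [424.52 -85.11]
model top 0.6 [ 415.64 -205.13] [58.43 55.7 ]
model top 0.57 [353.27  33.13] [303.83  34.81]
model side 0.86 [473.71 -54.68] [180.79 -49.34]
model side 0.85 [ 413.62 -207.45] [56.92 58.38]
model side 0.78 [ 297.96 -252.22] [ 53.4  182.35]
model side 0.64 [438.14 190.97] [424.2  -97.96]
model side 0.57 [366.56  29.66] [296.11  23.44]
14.0
```

```bash
cat >> h.py <<'E'
from scipy.spatial.transform import Rotation as Ro
def down(psi):return (Ro.from_euler("z",psi)*Ro.from_euler("x",np.pi)).as_quat()
def best(pos,psi):
    # choose half-turn with smaller motion
    q=np.array(arm.current_qpos());c=[]
    for p in(psi,psi+np.pi):
        j=arm.ik(pos,down(p))
        if j is not None:c.append((np.abs(np.array(j)-q).max(),p,np.round(j,2)))
    return sorted(c,key=lambda a:a[0])
def wrist():
    T=np.eye(4);T[:3,3]=arm.current_position();T[:3,:3]=Ro.from_quat(arm.current_tool_rot()).as_matrix()
    f=arm.grab_frame("wrist");f["extrinsics"]=np.linalg.inv(T@np.array(f["tool_from_camera"]));return f
E
python3 - <<'E'
from h import *
np.set_printoptions(precision=2,suppress=True)
b=best([414,-206,220],-0.22)
for x in b:print(x)
arm.goto([414,-206,220],down(b[0][1]))
f=wrist();print(f["tool_from_camera"],arm.current_time(),arm.current_position())
cv2.imwrite("pics/w1.png",f["color"])
for n,z in[("model",30),("lock_a_top",60),("lock_a_stop",30),("selector_top",40)]:
    for d in arm.tip_of(n,"wrist")[:3]:print(n,d["confidence"],d["at"],onz(f,d["at"],z))
for i,d in enumerate(arm.regions_of("model","wrist")[:3]):
    print(d["confidence"],d["at"],d["region"].sum(),onz(f,d["at"],50));np.save(f"r{i}.npy",d["region"])
E
```

```text
(np.float64(1.4223803597763203), -0.22, array([ 0.46,  0.11, -0.15,  2.09,  0.02,  0.95, -1.49]))
(np.float64(1.6459432364883497), 2.921592653589793, array([ 0.87,  0.15, -0.59,  2.06,  0.1 ,  0.96,  1.58]))
[[   0.     -0.96   -0.29   73.59]
 [   1.     -0.      0.     -0.31]
 [  -0.     -0.29    0.96 -128.06]
 [   0.      0.      0.      1.  ]] 3.225 [ 414.   -206.78  220.07]
model 0.91 [174.3, 177.8] [456.61 -55.26  30.  ]
model 0.9 [266.3, 154.4] [356.02  12.47  30.  ]
model 0.8 [182.1, 321.4] [ 413.55 -207.1    30.  ]
lock_a_top 0.79 [122.0, 278.2] [ 486.08 -181.43   60.  ]
lock_a_stop 0.72 [218.7, 340.9] [ 366.62 -219.56   30.  ]
selector_top 0.47 [112.4, 340.1] [ 481.51 -241.47   40.  ]
0.97 [239.5, 11.6] 1162 [429.57 138.4   50.  ]
0.73 [267.9, 148.7] 1662 [363.69   4.78  50.  ]
0.63 [284.4, 371.7] 1481 [ 287.2  -238.35   50.  ]
```

View pics/w1.png

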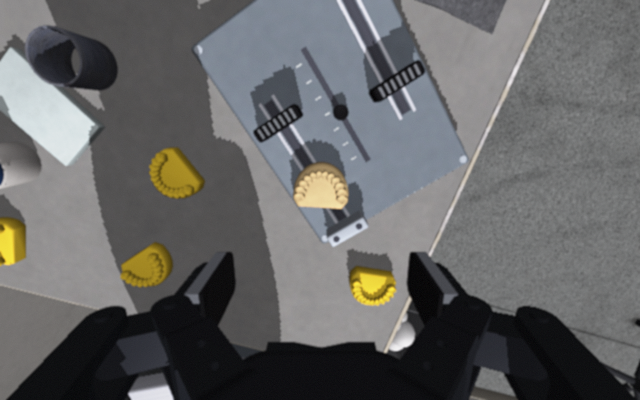

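The cream model is at (187, 321), flat back down, along the jaw line. The grip is at (122, 278) and the stop at (233, 347). Next is a silhouette fit for the model's exact pose, plus a close crop to check.

```bash
python3 - <<'E'
from h import *
from scipy.optimize import minimize
np.set_printoptions(precision=2,suppress=True)
f=wrist();im=f["color"]
hsv=cv2.cvtColor(im,cv2.COLOR_BGR2HSV)
m=(cv2.inRange(hsv,(8,45,60),(28,190,255)))
m[:150]=0;m[225:]=0;m[:,:270]=0;m[:,370:]=0
m=cv2.morphologyEx(m,cv2.MORPH_CLOSE,np.ones((5,5)))
t=np.linspace(-np.pi/2,np.pi/2,25)
D=[(-24,-25),(-16,-29)]+[(24*np.cos(a),29*np.sin(a)) for a in t]+[(-16,29),(-24,25)]
def mask(q,S=4):
    c,s=np.cos(q[2]),np.sin(q[2]);P=[]
    for z,k in((30,1),(47,1),(55,.88)):
        P+=[proj(f,[q[0]+k*(c*x-s*y),q[1]+k*(s*x+c*y),z])[::-1] for x,y in D]
    h=cv2.convexHull(np.array(P,np.float32))
    o=np.zeros(m.shape,np.uint8);cv2.fillPoly(o,[np.round(h*16).astype(np.int32)],255,shift=4,lineType=cv2.LINE_AA);return o
cost=lambda q:np.abs(mask(q).astype(float)-m).sum()/255
bst=min((minimize(cost,[414,-206,y],method="Nelder-Mead",options=dict(initial_simplex=[[414,-206,y],[420,-206,y],[414,-200,y],[414,-206,y+.2]])) for y in(-.5,-.22,0,.2)),key=lambda r:r.fun)
print(bst.x,bst.fun,(m>0).sum())
o=im.copy();cs,_=cv2.findContours((mask(bst.x)>127).astype(np.uint8),0,1)
o=cv2.drawContours(cv2.resize(o[140:260,250:410],None,fx=4,fy=4,interpolation=cv2.INTER_CUBIC),[((c-[250,140])*4+2) for c in cs],-1,(0,0,255),1)
cv2.imwrite("pics/w2.png",o)
V=np.array([487.68,-241.57]);R=lambda t:np.array([[np.cos(t),-np.sin(t)],[np.sin(t),np.cos(t)]])
# stop foot / lock check
print("model in vib",R(1.91).T@(bst.x[:2]-V), "stop px pred",proj(f,[*(V+R(1.91)@[58,108]),30]),"stop outer top",proj(f,[*(V+R(1.91)@[58,122]),56]))
for n in("lock_a_top","selector_top"):
  for d in arm.tip_of(n,"wrist")[:1]:
    p=onz(f,d["at"],60 if n[0]=="l" else 40);print(n,R(1.91).T@(p[:2]-V))
E
```

```text
[ 412.18 -206.64   -0.36] 217.78039215686275 2128
model in vib [58.06 59.58] stop px pred [218.07 344.04] stop outer top [236.78 352.54]
lock_a_top [ 55.78 -18.11]
selector_top [1.26 7.59]
```

View pics/w2.png

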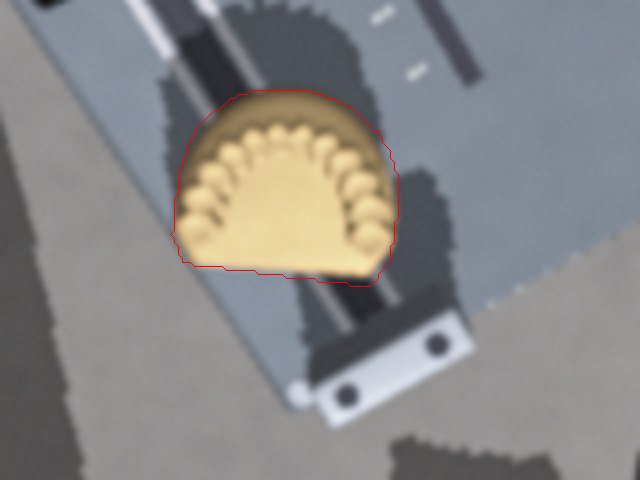

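```bash
python3 - <<'E'
from h import *
np.set_printoptions(precision=2,suppress=True)
f=wrist();T=np.array(f["tool_from_camera"])
print(f["fx"],f["cx"],f["cy"],arm.current_opening())
for rc in((253,233),(255,410),(253,205),(255,437)):
    d=T[:3,:3]@[(rc[1]-f["cx"])/f["fx"],(rc[0]-f["cy"])/f["fy"],1];o=T[:3,3]
    for y in(42.5,57):
        s=(np.sign(d[1])*y-o[1])/d[1];print(rc,y,o+s*d)
cv2.imwrite("pics/w3.png",cv2.resize(f["color"][230:370,180:460],None,fx=2.8,fy=2.8))
E
```

```text
294.6823084970775 320.7811855668741 201.11094133721724 85.17694719323887
(253, 233) 42.5 [  8.74 -42.5    0.47]
(253, 233) 57 [-13.55 -57.    44.65]
(255, 410) 42.5 [ 8.06 42.5  -0.3 ]
(255, 410) 57 [-14.13  57.    42.97]
(253, 205) 42.5 [ 24.44 -42.5  -30.63]
(253, 205) 57 [  7.54 -57.     2.86]
(255, 437) 42.5 [ 23.27  42.5  -29.96]
(255, 437) 57 [ 6.23 57.    3.27]
```

View pics/w3.png

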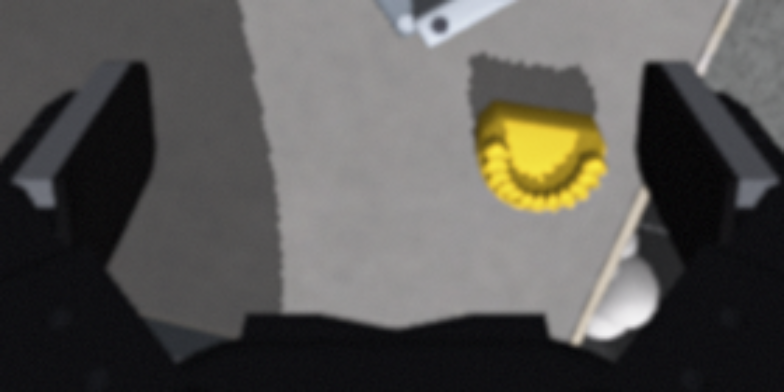

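The jaw tips sit about 0–1 mm past the TCP when open, so they'll be about 7 mm past it at a 58 mm opening. The crop confirms the cream model with its flat back. Now I'll grasp it.

```bash
python3 - <<'E'
from h import *
np.set_printoptions(precision=2,suppress=True)
y=-0.31;p=np.array([413,-206.5])-5*np.array([np.cos(y),np.sin(y)])
arm.goto([*p,110],down(y))
print(arm.servo_line([*p,41],velocity=90,until_force=8),arm.current_position(),arm.current_ft_force())
arm.close();print(arm.current_opening(),arm.current_gripper_force(),arm.current_ft_force())
arm.servo_line([*p,130],velocity=80)
print(arm.current_opening(),arm.current_position(),arm.current_ft_force(),arm.current_time())
for t in (-7.34+2*np.pi,):
    print([ (x[0],x[1],x[2]) for x in best([558,75,130],t)])
f=wrist();cv2.imwrite("pics/w4.png",f["color"])
E
```

```text
False [ 408.59 -205.1    41.49] [ 0.96 -0.64 -0.18]
56.29259848156854 59.298973814584315 [-5.59  1.22 24.35]
55.616080030076766 [ 408.   -204.85  129.55] [ 1.06 -0.02 -0.95] 6.7833
[(np.float64(1.0589635280129108), -1.0568146928204136, array([-0.61,  0.41,  0.45,  1.98, -0.24,  0.8 , -2.65])), (np.float64(1.5526691077908572), 2.0847779607693795, array([ 0.28,  0.46, -0.66,  1.93,  0.36,  0.88, -0.05]))]
```

View pics/w4.png

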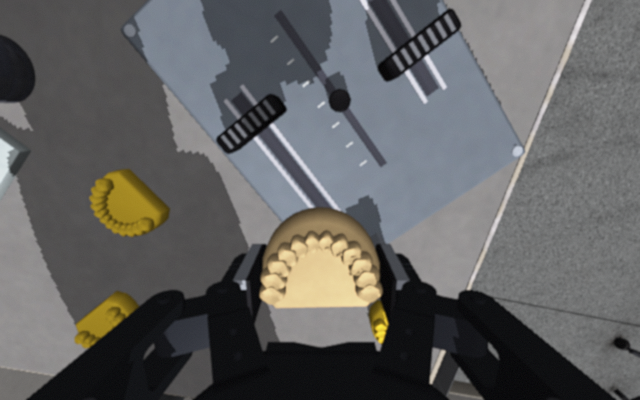

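```bash
python3 - <<'E'
from h import *
np.set_printoptions(precision=2,suppress=True)
y=2.085;p=np.array([557.5,75.2])-5*np.array([np.cos(y),np.sin(y)])
arm.goto([*p,140],down(y))
f=wrist();cv2.imwrite("pics/w5.png",f["color"])
for n in("slab","jar","ring"):
    for d in arm.tip_of(n,"wrist")[:2]:print(n,d["confidence"],d["at"],onz(f,d["at"],0))
print(arm.current_position(),arm.current_opening(),arm.current_time())
print([np.round(proj(f,[*(np.array([557.67,74.92])+np.array([[np.cos(-7.34),-np.sin(-7.34)],[np.sin(-7.34),np.cos(-7.34)]])@[a*32.5,b*55]),12])) for a in(1,-1) for b in(1,-1)])
E
```

```text
slab 0.8 [185.8, 322.7] [557.5   77.73   0.  ]
jar 0.61 [101.5, 311.7] [512.55 138.13   0.  ]
ring 0.47 [248.8, 320.1] [587.    20.15   0.  ]
[559.91  70.19 139.98] 55.49759733179729 8.4917
[array([225., 381.]), array([226., 262.]), array([155., 385.]), array([156., 258.])]
```

View pics/w5.png

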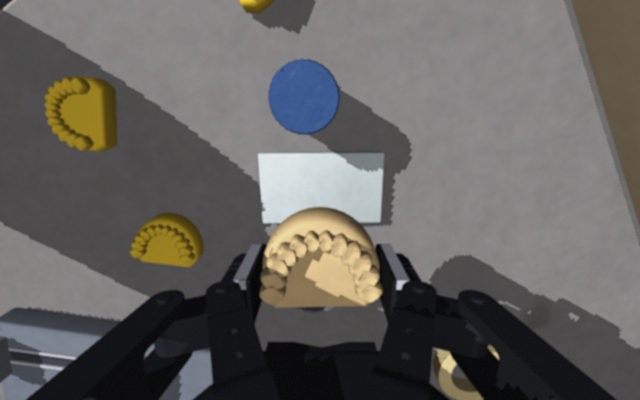

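The slab's corners are at (154, 258), (153, 384), (222, 382) and (223, 262). That's about 1.5 mm from my fit, towards the jar, so I'll correct for it and lower gently.

```bash
python3 - <<'E'
from h import *
np.set_printoptions(precision=2,suppress=True)
y=2.085;p=np.array([556.8,76.2])-5*np.array([np.cos(y),np.sin(y)])
arm.servo_line([*p,40],velocity=90)
print(arm.servo_line([*p,22],velocity=12,until_force=3),arm.current_position(),arm.current_ft_force())
q=np.array(arm.current_position())
arm.ungrasp();print(arm.current_opening(),arm.current_ft_force())
arm.servo_line([q[0],q[1],q[2]+110],velocity=120)
f=wrist();cv2.imwrite("pics/w6.png",f["color"][80:400,120:520])
for d in arm.tip_of("model","wrist")[:3]:print(d["confidence"],d["at"],onz(f,d["at"],12))
print(arm.current_time())
E
```

```text
True [559.25  71.85  24.29] [-0.97 -0.22  8.94]
85.19106734419955 [0.19 0.15 0.69]
0.88 [237.9, 169.6] [455.78 -28.97  12.  ]
0.76 [115.8, 85.0] [356.43  38.94  12.  ]
0.67 [192.0, 322.1] [556.43  78.21  12.  ]
12.5167
```

View pics/w6.png

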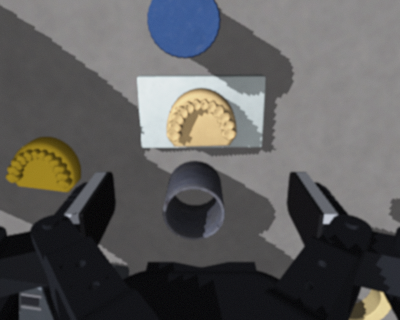

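The model stands upright, centred on the slab (about (118, 201) in the crop), with the jar and ring undisturbed. Now lock a.

```bash
cat >> h.py <<'E'
V=np.array([487.68,-241.57]);c_,s_=np.cos(1.91),np.sin(1.91);RV=np.array([[c_,-s_],[s_,c_]])
W=lambda x,y,z:[*(V+RV@[x,y]),z]
def vy(): return RV.T@(np.array(arm.current_position())[:2]-V)
def push(x,y0,y1,z=53):
    psi=best(W(x,y0,130),0.339)[0][1]
    arm.goto(W(x,y0,130),down(psi))
    print("desc",arm.servo_line(W(x,y0,z),velocity=100,until_force=8),arm.current_position())
    for i in range(4):
        r=arm.servo_line(W(x,y1,z),velocity=45,until_force=16)
        print("push",r,vy(),arm.current_ft_force(),arm.current_time())
        if not r or abs(vy()[1])>74:break
def leave(x,y):
    arm.servo_line(W(x,y,53),velocity=60);arm.servo_line(W(x,y,150),velocity=120)
E
python3 - <<'E'
from h import *
np.set_printoptions(precision=2,suppress=True)
q=arm.current_position();arm.servo_line([q[0],q[1],180],velocity=150)
arm.close();print(arm.current_opening(),arm.current_time())
push(58,-50,92)
E
```

```text
-0.15883585391397903 13.7417
desc False [ 515.89 -170.26   53.46]
push True [57.84 82.82] [2.69 1.81 1.68] 18.3917
```

Lock a stopped at 82.8 mm, against an expected 83 mm. Next I'll back off and do lock b.

```bash
python3 - <<'E'
from h import *
np.set_printoptions(precision=2,suppress=True)
leave(58,70)
push(-58,48,-92)
leave(-58,-68)
arm.servo_line(W(-30,20,250),velocity=150)
print(arm.current_time())
f=wrist();im=f["color"];cv2.imwrite("pics/w7.png",im)
for n,z in(("lock_a_top",60),("lock_b_top",60),("selector_top",40)):
    for d in arm.tip_of(n,"wrist")[:3]:print(n,d["confidence"],d["at"],RV.T@(onz(f,d["at"],z)[:2]-V))
E
```

```text
desc False [ 462.04 -312.38   53.55]
push True [-57.9  -82.83] [-0.32 -0.83 -0.44] 23.7667
26.1667
lock_a_top 0.62 [245.5, 246.7] [58.11 97.26]
lock_b_top 0.64 [61.7, 345.2] [ -53.38 -100.83]
selector_top 0.59 [169.0, 293.0] [2.85 9.72]
```

View pics/w7.png

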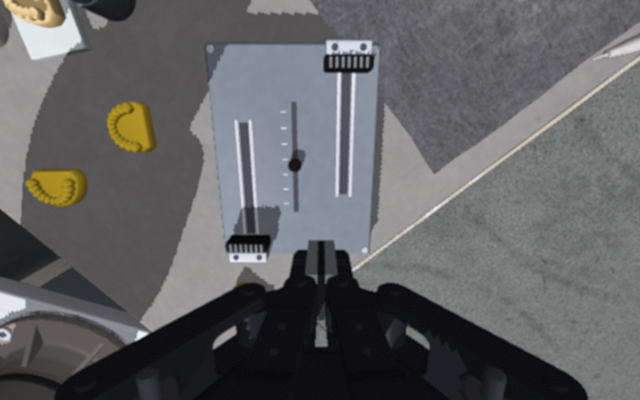

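Both grips sit against their stops, at (245, 247) and (62, 346). The selector is still at (163, 294), the model is on the slab, and the gripper is clear.

```bash
python3 -c "
from h import *
arm.ungrasp();print(arm.current_time(),arm.close_job())"
```

```text
the job is handed in; nothing more can be done
27.15 None
```

I handed the job in at 27 s: the tooth model is upright on the middle of the slab, and both locks are home against their stops. The selector is still at its setting, nothing nearby was disturbed, and the gripper is open and clear; `close_job()` returned no verdict.

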